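# Bring the square tin to the front of the parts carousel and hold it

### The job

Lift the transit collar up and off the knob of the parts carousel and set it down gently, lying flat, in the empty tray. Then turn the carousel by its knob until the square tin is right in line with the pointer on the base, and finish while still gripping the knob, holding the turntable still there so that a colleague can pick from the tin. Leave the other things on the bench where they are.

Things in the scene. Friction and masses are not known exactly. Their poses are not given: they have to be found in the camera images.
- carousel: fixed dark round carousel base, 300 mm across, 20 mm high; origin under its centre on the turning axis. A bare-metal wedge-shaped pointer 34 mm high sticks out of its rim along the base's own -x axis (tip 178 mm from the axis). On it turns a black disc 280 mm across (top 35 mm above the bench) with six tins, and in the middle a hub 72 mm across, top 60 mm above the bench
- turntable (a joint): turning angle of the disc on its base, rad; 0 when the square tin is exactly at the pointer, growing counterclockwise seen from above; it turns freely either way through many turns (2 pi is the pointer again), stays where it is left, and needs about 0.06 N m
- knob (a point): middle of the plain round metal knob on the turning axis, fixed to the disc: 28 mm across, 46 mm tall; its foot is on the hub 60 mm above the bench, this point 83 mm, its top 106 mm above the bench
- square_tin (a point): centre of the top of the square tin (49 mm square lid). Six plain metal tins are fixed to the disc 60 degrees apart, their centres 110 mm from the axis, tops 95 mm above the bench; the other five are round, 47 mm across. They turn with the disc
- front (a point): fixed point, 110 mm from the turning axis towards the pointer, 95 mm above the bench: where the centre of the square tin's top belongs
- collar: loose grey plastic transit collar: a plain ring, outer diameter 62 mm, hole 44 mm, 40 mm tall, 50 to 100 g; origin at the centre of its underside, axis z. At the start it stands on the hub around the knob, which pokes 6 mm out of it, so it must rise more than 46 mm to come off
- collar_mid (a point): centre of the collar at half its height
- tray: fixed empty grey open tray 140 mm (its x) by 180 mm (its y), 30 mm high, walls and floor 4 mm; origin under its centre
- pack: battery pack under assembly: green cells in black holders, 80 x 229 x 80 mm, origin under its centre, long side along its y
- screwdriver: loose screwdriver lying beyond the work, origin under its middle, long axis x
- cell_stand: small black stand 50 x 75 mm with two upright green cells, 69 mm tall in all, origin under its centre
Things that resemble listed ones, but are neither listed nor needed, are in the scene too. Several things have the shape of the tray; the one meant has the colours described above.

How it is judged:
By the outcome, as a careful person would: the job done as asked, in the order asked, and still so for the second after the job is handed in, while the arm keeps its last pose, push and grip.
It also fails if it takes over 72 s, if anything falls off the work surface, if the arm or the gripper's body presses on something with over 40 N, if the wrist force passes 120 N, or if a joint passes its speed limit or range.

### The arm

A 6-joint arm with a two-finger parallel gripper is mounted at the origin on the work surface. World frame = base frame: x ahead of the robot, y to its left, z up, the work surface at z = 0. Lengths are in m, angles in rad, forces in N, time in s.
With the tool pointing down it reaches from about 0.35 to 0.85 m from the base axis. Payload 8.1 kg.
Tool frame: the origin (TCP) lies between the finger pads, 19 mm behind the fingertips; this is the grasp point; z points along the fingers, y is the direction in which the jaws open and shut (so a half turn about z gives the same grasp; the last joint's range is limited). The gripper opens to 93 mm and grips with 3 to 60 N. Pads are 15 mm wide; open, the fingers measure 128 mm over their backs; the gripper's body (75 mm by 188 mm) begins 65 mm behind the grasp point.
Start: joints at [1.137, 0.13, 1.488, -0, 1.523, -0.085], TCP at [0.205, 0.564, 0.237] pointing down, gripper open.
Joint ranges: [-2.96, 2.96], [-0.89, 2.26], [0.02, 2.5], [-1.34, 4.48], [0, 2.73], [-2.66, 2.66]. Speed limits (rad/s): [2.39, 2.39, 2.79, 3.14, 3.14, 3.14].

### API

Orientations are given as a rotation vector (axis times angle).
In Python, from plant import * gives the robot as it stands.
- The arm moves only by the tool apply_moves, never from a script. Its argument "commands" is one flat list of numbers, 7 for each row, row after row: the shift along the world's x, y, z in cm, then the turn, a rotation vector about the world's x, y, z in rad, then the finger opening in cm, from 0 to 9.3. A call has 1 to 8 rows; each row shifts and turns the pose as measured when the row begins; what a row does not reach is not made up. A row lasts 1/8 s, in which the tool goes at most 62.5 mm and 10.7 degrees, less where a joint would pass 70% of its speed; a pose out of reach is approached as far as the arm can. A call with a gripper value outside its range is refused whole. The fingers move at their own pace and stop on an object; "squeeze" is the grip in N (left out, the last holds). Time passes only in rows, so rows that do not move let the fingers close. It gives the time, the measured TCP pose, the force and the opening at its end, in the units of the state.
- read_state(): the state, without advancing time (a new reading comes with each control period).
- read_camera(name): name is "scene" or "top"; returns (picture, depth): 400x640x3 uint8, blue, green, red; 400x640 float32, m along the optical axis (not along the pixel's ray), 0 where there is no reading.
- camera_model(name): a dict with "intrinsics" (3x3 intrinsics, pixels), "dist_coeffs" ([k1, k2, p1, p2, k3] as OpenCV has them; the pictures are not rectified), "R" (3x3) and "t" (3): a world point X has camera coordinates R X + t. Camera axes: x right, y down, z forward; pixel columns grow to the right and rows downward; lengths in m; the calibration is good to about 2 mm. A picture is of the moment at which its call begins. camera_model takes no time and is no camera call.
- close_job(): hands the job in, once; it reports no verdict.
Trained networks look in the newest picture that a camera, given by its name, has taken for a name from the list of things; names that differ only in an ending like _2 or _b are one class to them, and where a whole thing is asked for, a point or a joint stands for the part that bears it (a point fixed in the world has none). Each returns a list of dicts, best first, with "conf" (0 to 1); they miss things now and then, are a little off and sometimes report something else, mostly with a low value. They report only what shows in the picture. A call takes as long as a camera call. They do not tell look-alikes from the thing itself.
- find_in(query, camera): "point" ([x, y, z] in m, in the coordinates of the camera as it stood for that picture, good to about 4 mm: the middle of the surface that is visible of it).
- cut_out(query, camera): "mask" (400x640 bool, what is visible of it).
- spot_point(query, camera): "point" ([x, y, z] in m, in the coordinates of the camera as it stood for that picture, good to about 4 mm: a listed point, or the origin of a listed thing).
The state is a dict: "t": time; "q": joint angles; "dq": joint speeds; "joint_torque": joint torques, N m; "tool_pos": TCP position; "orientation": TCP orientation; "force": force on the tool from outside, world axes, zero at the start; "wrist_torque": the same for the moment, N m; "opening": finger opening in m.
Only numpy, scipy, OpenCV 4.12 (cv2) and the standard library are available. Lean on these libraries where they do the work, as an engineer would, in place of code of your own. Each camera call takes 0.05 s, during which the arm holds its last target. There are 200 camera calls.

## Working session

There is one attempt and no reset: what is moved stays moved. The work goes in short steps, Python scripts to look and compute and a tool call to move; the robot and the scene stay as the last step left them, time stands still between calls to the robot, and variables do not carry over. Pictures are saved under pics/ and viewed, about 8 in all and at most 12, crops included, and the job is handed in when it is done.

Besides the shell and the picture viewer there is one more tool, called after "Call:" in YAML: its name, and indented under it one key for each argument. apply_moves: Moves the arm, as the interface text tells. Its arguments: {"type":"object","properties":{"commands":{"type":"array"},"squeeze":{"type":"number"}},"required":["commands"]}

```bash
mkdir -p pics; ls; cat > h.py <<'E'
from plant import *
import numpy as np, cv2
def w(cam,p):
    m=camera_model(cam); return np.array(m["R"]).T@(np.array(p)-np.array(m["t"]).ravel())
def pix(cam,X):
    m=camera_model(cam); R=np.array(m["R"]);
    return cv2.projectPoints(np.float64(X).reshape(-1,3),cv2.Rodrigues(R)[0],np.float64(m["t"]).reshape(3),np.array(m["intrinsics"]),np.array(m["dist_coeffs"]))[0].reshape(-1,2)
def cloud(cam,depth):
    m=camera_model(cam); K=np.array(m["intrinsics"]);h,wd=depth.shape
    uv=np.stack(np.meshgrid(np.arange(wd),np.arange(h)),-1).reshape(-1,1,2).astype(float)
    n=cv2.undistortPoints(uv,K,np.array(m["dist_coeffs"])).reshape(h,wd,2)
    P=np.concatenate([n*depth[...,None],depth[...,None]],-1)
    return (P-np.array(m["t"]).ravel())@np.array(m["R"])
E
python3 - <<'E'
from h import *
for c in("scene","top"):
    im,d=read_camera(c); cv2.imwrite(f"pics/{c}0.png",im); np.savez(f"{c}0.npz",im=im,d=d)
    for q in ["carousel","knob","square_tin","collar","collar_mid","tray","pack","screwdriver","cell_stand"]:
        for r in spot_point(q,c)[:3]: 
            X=w(c,r["point"]); print(c,q,round(r["conf"],2),X.round(3),pix(c,X).round())
s=read_state();print({k:np.round(v,3) for k,v in s.items()})
E
```

```text
pics
scene carousel 0.97 [0.514 0.212 0.   ] [[407. 294.]]
scene knob 0.8 [0.515 0.209 0.083] [[413. 267.]]
scene knob 0.73 [0.601 0.135 0.094] [[353. 255.]]
scene square_tin 0.58 [0.602 0.134 0.096] [[352. 254.]]
scene collar 0.81 [0.517 0.214 0.06 ] [[412. 277.]]
scene collar_mid 0.67 [0.514 0.213 0.081] [[414. 269.]]
scene tray 0.84 [ 0.767 -0.386 -0.   ] [[192. 175.]]
scene tray 0.63 [ 0.566 -0.219 -0.001] [[285. 185.]]
scene pack 0.87 [ 0.782  0.081 -0.003] [[259. 305.]]
scene screwdriver 0.64 [ 0.759 -0.215  0.004] [[216. 210.]]
scene cell_stand 0.67 [ 0.395 -0.009 -0.003] [[386. 209.]]
top carousel 0.57 [ 0.515  0.209 -0.003] [[234. 228.]]
top knob 0.64 [0.515 0.213 0.081] [[227. 228.]]
top square_tin 0.57 [0.6   0.136 0.094] [[255. 196.]]
top collar 0.68 [0.516 0.208 0.059] [[230. 227.]]
top collar 0.46 [ 0.565 -0.223  0.004] [[386. 211.]]
top collar_mid 0.79 [0.519 0.211 0.079] [[227. 226.]]
top tray 0.88 [ 0.763 -0.389  0.003] [[442. 143.]]
top tray 0.81 [ 0.564 -0.224  0.002] [[386. 212.]]
top pack 0.72 [ 0.781  0.077 -0.002] [[281. 136.]]
top screwdriver 0.83 [ 0.758 -0.217  0.   ] [[383. 145.]]
top cell_stand 0.65 [ 0.388 -0.011 -0.002] [[311. 273.]]
{'t': np.float64(1.0), 'q': array([ 1.137,  0.13 ,  1.488,  0.   ,  1.523, -0.085]), 'dq': array([ 0.   ,  0.   ,  0.001, -0.   , -0.   ,  0.001]), 'joint_torque': array([-1.0000e-03, -5.5978e+01, -4.9206e+01,  7.7000e-02,  2.2000e-02,
        0.0000e+00]), 'tool_pos': array([0.205, 0.564, 0.237]), 'orientation': array([-0.545, -3.094, -0.   ]), 'force': array([ 0.626,  0.377, -0.413]), 'wrist_torque': array([-0.022,  0.005,  0.045]), 'opening': np.float64(0.093)}
```

View pics/scene0.png

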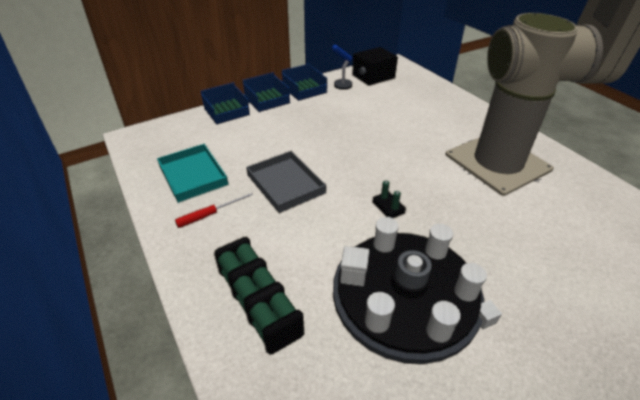

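View pics/top0.png

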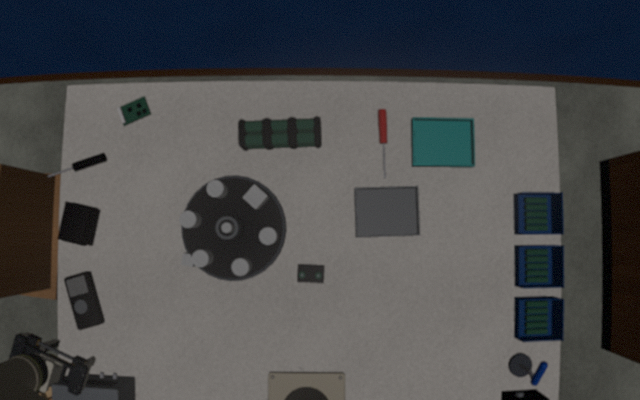

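The scene view shows the carousel around (408,290), with the square tin at (354,265) and the pointer at (490,315). The grey tray is at (286,180) and the teal look-alike at (192,172). The top view agrees: hub (227,228), square tin (255,196), grey tray (386,211). Next I measure the axis, pointer and tin.

```bash
python3 - <<'E'
from h import *
c0=np.array([.516,.211])
big=[]
for c in("top","scene"):
    z=np.load(c+"0.npz"); P=cloud(c,z["d"]); ok=z["d"]>0
    r=np.hypot(P[...,0]-c0[0],P[...,1]-c0[1]); Z=P[...,2]
    # knob/collar tops
    for n,m in (("collar/knob top",(r<.035)&(Z>.09)),("disc",(r<.14)&(abs(Z-.035)<.008)),("tins",(r<.15)&(r>.07)&(Z>.085)),("out",(r>.153)&(r<.185)&(Z>.02))):
        m&=ok; Q=P[m]; print(c,n,len(Q),Q.mean(0).round(4) if len(Q) else "")
    m=ok&(r<.15)&(r>.075)&(Z>.088)
    nl,lab,st,ce=cv2.connectedComponentsWithStats(m.astype(np.uint8))
    for i in range(1,nl):
        if st[i,4]>20:
            Q=P[lab==i][:,:2]; b=cv2.minAreaRect(Q.astype(np.float32)); v=np.array(b[0])-c0
            print("  tin",np.round(b[0],4),np.round(b[1],3),"az",np.degrees(np.arctan2(v[1],v[0])).round(2),"r",np.hypot(*v).round(4),"mean",Q.mean(0).round(4))
    im=z["im"]
    x,y,wd,h=(170,165,130,125) if c=="top" else (325,210,190,155)
    cr=cv2.resize(im[y:y+h,x:x+wd],None,fx=4,fy=4,interpolation=cv2.INTER_CUBIC)
    big.append(cv2.convertScaleAbs(cr,alpha=1.6))
    cv2.imwrite(f"pics/crop_{c}.png",big[-1])
    # tray
    m=ok&(abs(P[...,0]-.565)<.12)&(abs(P[...,1]+.221)<.13)&(Z>.018)&(Z<.045)
    print("tray",cv2.minAreaRect(P[m][:,:2].astype(np.float32)))
    print(len(find_in("collar",c)))
E
```

```text
top collar/knob top 322 [0.5155 0.2089 0.1011]
top disc 5409 [0.5139 0.2072 0.0352]
top tins 1559 [0.5233 0.2038 0.0948]
top out 73 [0.4207 0.3403 0.0345]
  tin [0.6206 0.2439] [0.043 0.048] az 17.44 r 0.1096 mean [0.6205 0.2433]
  tin [0.5991 0.1371] [0.049 0.049] az -41.63 r 0.1112 mean [0.5986 0.1367]
  tin [0.5361 0.3181] [0.045 0.045] az 79.38 r 0.109 mean [0.5368 0.3166]
  tin [0.4953 0.1009] [0.045 0.045] az -100.64 r 0.1121 mean [0.4947 0.101 ]
  tin [0.435  0.2808] [0.043 0.045] az 139.26 r 0.1069 mean [0.4348 0.2806]
  tin [0.4119 0.1731] [0.043 0.042] az -159.99 r 0.1108 mean [0.4123 0.1732]
tray ((0.5888547897338867, -0.2231791615486145), (0.19006381928920746, 0.1794307976961136), 1.8229234218597412)
2
scene collar/knob top 682 [0.5195 0.2141 0.0992]
scene disc 8092 [0.5314 0.2309 0.0345]
scene tins 2933 [0.5308 0.2214 0.0936]
scene out 204 [0.4238 0.3436 0.0316]
  tin [0.4955 0.1047] [0.046 0.045] az -100.91 r 0.1083 mean [0.4967 0.1055]
  tin [0.4142 0.1767] [0.046 0.047] az -161.36 r 0.1074 mean [0.415  0.1774]
  tin [0.5994 0.1391] [0.05  0.049] az -40.77 r 0.1101 mean [0.601  0.1412]
  tin [0.4355 0.2841] [0.046 0.045] az 137.73 r 0.1087 mean [0.4363 0.2846]
  tin [0.6215 0.2474] [0.045 0.046] az 19.04 r 0.1116 mean [0.6223 0.2484]
  tin [0.5387 0.3195] [0.046 0.045] az 78.2 r 0.1108 mean [0.5399 0.3206]
tray ((0.5651300549507141, -0.22113960981369019), (0.14175766706466675, 0.1831272840499878), 1.814919114112854)
2
```

View pics/crop_top.png

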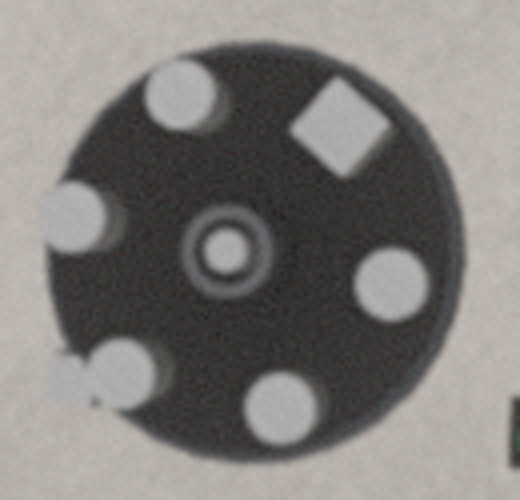

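View pics/crop_scene.png

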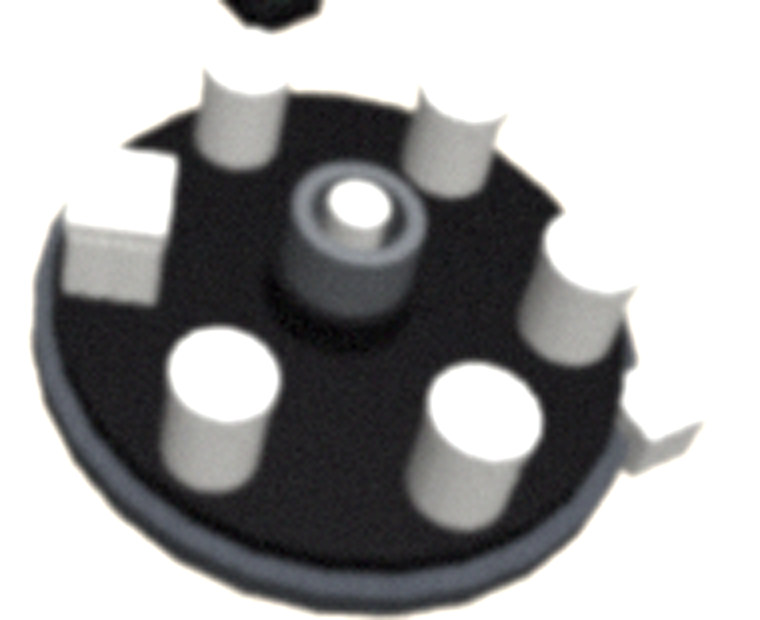

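Call:
apply_moves:
  commands: [4,-4.4,0,0,0,-0.17,9.3,4,-4.4,0,0,0,-0.17,9.3,4,-4.4,0,0,0,-0.17,9.3,4,-4.4,0,0,0,-0.17,9.3,4,-4.4,0,0,0,-0.17,9.3,4,-4.4,0,0,0,-0.17,9.3,4,-4.4,0,0,0,-0.17,9.3,0,0,0,0,0,-0.17,9.3]

```text
t: 2.1
tool_pos: [0.4914, 0.2455, 0.2382]
orientation: [2.408, 2.013, 0.006]
force: [-0.8, 1.0, -0.1]
opening: 0.0929
```

```bash
python3 - <<'E'
from h import *
cs={"top":(.5163,.2090),"scene":(.5175,.2119)}
for c in cs:
    z=np.load(c+"0.npz"); P=cloud(c,z["d"]); ok=z["d"]>0; c0=np.array(cs[c])
    V=P[...,:2]-c0; r=np.hypot(*np.moveaxis(V,-1,0)); a=np.degrees(np.arctan2(V[...,1],V[...,0]))
    m=ok&(r>.150)&(r<.19)&(P[...,2]>.026)&(P[...,2]<.045)&(a>100)
    for lo in np.arange(.150,.182,.004):
        k=m&(r>=lo)&(r<lo+.004)
        if k.any(): print(c,round(lo,3),k.sum(),a[k].min().round(1),a[k].max().round(1),a[k].mean().round(1))
    m=ok&(r<.15)&(r>.075)&(P[...,2]>.09)
    nl,lab,st,ce=cv2.connectedComponentsWithStats(m.astype(np.uint8)); o=[]
    for i in range(1,nl):
        if st[i,4]>20:
            v=np.array(cv2.minAreaRect(P[lab==i][:,:2].astype(np.float32))[0])-c0; o.append(np.degrees(np.arctan2(v[1],v[0])))
    print(np.round(sorted(o),1),"square az est",np.mean([(x+41+30)%60-30 for x in o])-41)
    m=ok&(np.hypot(V[...,0],V[...,1])<.034)&(P[...,2]>.092)&(P[...,2]<.103)
    print("collar top",cv2.minEnclosingCircle(P[m][:,:2].astype(np.float32)))
E
```

```text
top 0.15 22 118.1 134.4 126.6
top 0.154 24 118.8 134.9 126.4
top 0.158 20 118.3 133.5 126.1
top 0.162 15 120.0 130.3 125.2
top 0.166 11 122.9 129.6 126.1
top 0.17 7 123.7 128.4 125.9
top 0.174 3 125.2 127.7 126.3
[-161.  -101.   -41.    18.5   79.7  138.6] square az est -41.037897725800164
collar top ((0.515347957611084, 0.20962277054786682), 0.030980803072452545)
scene 0.15 46 117.9 134.0 125.4
scene 0.154 52 117.9 135.2 126.3
scene 0.158 42 118.9 133.7 125.8
scene 0.162 31 121.4 131.9 125.8
scene 0.166 23 122.2 130.3 126.0
scene 0.17 14 124.7 129.2 126.4
scene 0.174 7 125.0 127.0 126.3
[-160.9 -101.6  -41.6   18.9   78.9  138.6] square az est -41.299157422881834
collar top ((0.5162655711174011, 0.21231450140476227), 0.03224898502230644)
```

Call:
apply_moves:
  commands: [1,-1.4,0,0,0,-0.165,9.3,1,-1.4,-2,0,0,-0.165,9.3,0.5,-0.7,-2,0,0,-0.165,9.3,0,0,-2,0,0,-0.165,9.3,0,0,-1.5,0,0,-0.165,9.3,0,0,0,0,0,-0.165,9.3,0,0,0,0,0,0,9.3]

```text
t: 2.98
tool_pos: [0.5185, 0.2074, 0.1616]
orientation: [3.082, 0.57, 0.005]
force: [-0.3, -0.5, 0.1]
opening: 0.0931
```

Call:
apply_moves:
  commands: [-0.25,0.35,0,0,0,0,9.3,0,0,-2,0,0,0,9.3,0,0,-2,0,0,0,9.3,0,0,-2,0,0,0,9.3,0,0,-1.6,0,0,0,9.3,0,0,0,0,0,0,9.3]

```text
t: 3.72
tool_pos: [0.5145, 0.2112, 0.0797]
orientation: [3.079, 0.59, 0.003]
force: [-0.2, -0.4, -0.5]
opening: 0.093
```

Call:
apply_moves:
  commands: [0.15,0,0.6,0,0,0,9.3,0,0,0,0,0,0,6,0,0,0,0,0,0,5.8,0,0,0,0,0,0,5.8,0,0,0,0,0,0,5.8,0,0,0,0,0,0,5.8]
  squeeze: 15

```text
t: 4.47
tool_pos: [0.518, 0.2118, 0.0889]
orientation: [3.079, 0.591, 0.011]
force: [-0.3, 0.2, 0.0]
opening: 0.0622
```

Call:
apply_moves:
  commands: [0,0,0,0,0,0,4,0,0,1,0,0,0,4,0,0,2,0,0,0,4,0,0,2,0,0,0,4,0,0,2,0,0,0,4,0,0,2,0,0,0,4,0,0,2,0,0,0,4,0,0,0,0,0,0,4]
  squeeze: 20

```text
t: 5.48
tool_pos: [0.5175, 0.2117, 0.2056]
orientation: [3.079, 0.591, 0.012]
force: [0.1, 0.9, -0.9]
opening: 0.0619
```

```bash
python3 - <<'E'
from h import *
print(read_state()["force"].round(2))
im,d=read_camera("scene"); cv2.imwrite("pics/s1.png",im)
for r in spot_point("collar","scene"): print(r["conf"],w("scene",r["point"]).round(3))
E
```

```text
[ 0.09  0.89 -0.92]
0.69 [0.516 0.215 0.174]
```

View pics/s1.png

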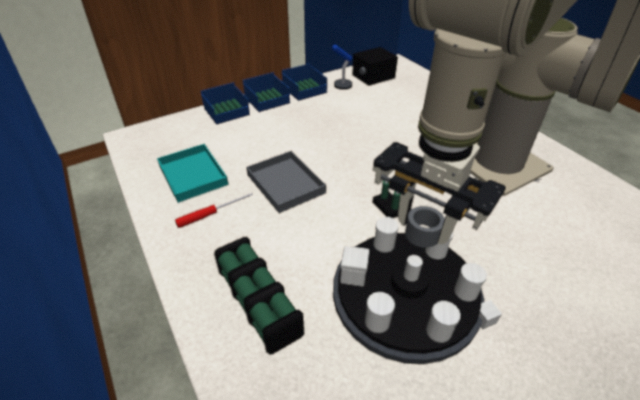

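The collar (425,225) is held and clear of the bare knob at (413,265). On to the grey tray.

Call:
apply_moves:
  commands: [0.3,-3,0,0,0,0,4,0.6,-5,0,0,0,-0.05,4,0.6,-5.5,0,0,0,-0.06,4,0.7,-5.5,0,0,0,-0.06,4,0.7,-5.5,0,0,0,-0.06,4,0.6,-5.5,0,0,0,-0.06,4,0.6,-5,0,0,0,-0.04,4,0.4,-3,0,0,0,0,4]

```text
t: 6.58
tool_pos: [0.5545, -0.1772, 0.1909]
orientation: [3.139, 0.069, -0.02]
force: [0.5, 0.4, -0.5]
opening: 0.0619
```

Call:
apply_moves:
  commands: [0.5,-2,0,0,0,0,4,0.5,-2,-1,0,0,0,4,0,0,-3,0,0,0,4,0,0,-3,0,0,0,4,0,0,-3,0,0,0,4,0,0,-1,0,0,0,4,0,0,0,0,0,0,4]

```text
t: 7.45
tool_pos: [0.5631, -0.2178, 0.0724]
orientation: [-3.139, -0.068, 0.031]
force: [0.7, -0.1, -1.0]
opening: 0.0621
```

```bash
python3 - <<'E'
from h import *
from scipy.spatial.transform import Rotation as R
s=read_state();print(s["tool_pos"].round(4),R.from_rotvec(s["orientation"]).as_matrix().round(4)[:,1:],s["force"].round(2))
E
```

```text
[ 0.5631 -0.2178  0.0724] [[ 0.0436 -0.0195]
 [-0.999   0.0017]
 [-0.0026 -0.9998]] [ 0.74 -0.11 -1.02]
```

Call:
apply_moves:
  commands: [0.1,-0.3,-1.2,0,-0.015,0,4,0,0,-1.2,0,0,0,4,0,0,-0.6,0,0,0,4,0,0,-0.3,0,0,0,4,0,0,0,0,0,0,4]

```text
t: 8.07
tool_pos: [0.5662, -0.2218, 0.0404]
orientation: [3.14, 0.069, 0.001]
force: [1.0, 0.5, -1.0]
opening: 0.062
```

Upright now, about 7 mm above the floor. Creeping down until contact.

Call:
apply_moves:
  commands: [0,0,-0.3,0,0,0,4,0,0,-0.15,0,0,0,4,0,0,-0.1,0,0,0,4,0,0,0,0,0,0,4]

```text
t: 8.57
tool_pos: [0.5668, -0.222, 0.0354]
orientation: [3.14, 0.069, 0.003]
force: [0.7, 0.5, -0.5]
opening: 0.0618
```

Call:
apply_moves:
  commands: [0,0,-0.1,0,0,0,4,0,0,-0.1,0,0,0,4,0,0,0,0,0,0,4]

```text
t: 8.95
tool_pos: [0.5669, -0.222, 0.0334]
orientation: [3.14, 0.069, 0.003]
force: [0.8, -0.6, -0.7]
opening: 0.062
```

Call:
apply_moves:
  commands: [0,0,-0.1,0,0,0,4,0,0,-0.05,0,0,0,4,0,0,0,0,0,0,4]

```text
t: 9.32
tool_pos: [0.5672, -0.2221, 0.0331]
orientation: [3.139, 0.069, 0.004]
force: [0.6, -0.6, -0.5]
opening: 0.062
```

Call:
apply_moves:
  commands: [0,0,-0.15,0,0,0,4,0,0,0,0,0,0,4]

```text
t: 9.57
tool_pos: [0.5675, -0.2222, 0.0331]
orientation: [3.139, 0.069, 0.005]
force: [0.2, -0.8, -1.6]
opening: 0.0619
```

Height matches the collar on the floor (4 + 29 mm) and it no longer goes down. Releasing gently.

Call:
apply_moves:
  commands: [0,0,0,0,0,0,6.6,0,0,0,0,0,0,7.2,0,0,0,0,0,0,8,0,0,0,0,0,0,8,0,0,1.5,0,0,0,8,0,0,3,0,0,0,8,0,0,4,0,0,0,8,0,0,4,0,0,0,8]

```text
t: 10.58
tool_pos: [0.5647, -0.2209, 0.1594]
orientation: [-3.139, -0.069, 0.005]
force: [0.7, 0.2, 0.2]
opening: 0.0798
```

Call:
apply_moves:
  commands: [0,0,3,0,0,0,8,-0.5,4,1,0,0,0.06,8,-0.6,5.5,0,0,0,0.06,8,-0.7,5.5,0,0,0,0.06,8,-0.7,5.5,0,0,0,0.06,8,-0.7,5.5,0,0,0,0.06,8,-0.6,5.5,0,0,0,0.06,8,-0.5,4,0,0,0,0.05,8]

```text
t: 11.58
tool_pos: [0.5236, 0.1398, 0.2187]
orientation: [3.054, 0.716, 0.032]
force: [-0.3, -0.3, 0.3]
opening: 0.0802
```

```bash
python3 - <<'E'
from h import *
im,d=read_camera("scene"); cv2.imwrite("pics/s2.png",im)
for r in spot_point("collar","scene"): print(r["conf"],w("scene",r["point"]).round(3))
for r in spot_point("knob","scene"): print(r["conf"],w("scene",r["point"]).round(3))
P=cloud("scene",d); m=(d>0)&(abs(P[...,0]-.567)<.055)&(abs(P[...,1]+.222)<.055)&(P[...,2]>.03)
Q=P[m];print(len(Q),np.percentile(Q[:,2],[50,90,98]).round(4))
t=Q[Q[:,2]>.039];A=np.c_[t[:,:2],np.ones(len(t))];print("slope",np.linalg.lstsq(A,t[:,2],rcond=None)[0].round(3),cv2.minEnclosingCircle(t[:,:2].astype(np.float32)))
E
```

```text
0.63 [ 0.563 -0.219  0.002]
0.84 [0.519 0.208 0.082]
281 [0.0403 0.043  0.0442]
slope [ 0.003 -0.003  0.039] ((0.5644120573997498, -0.21850383281707764), 0.03224511817097664)
```

View pics/s2.png

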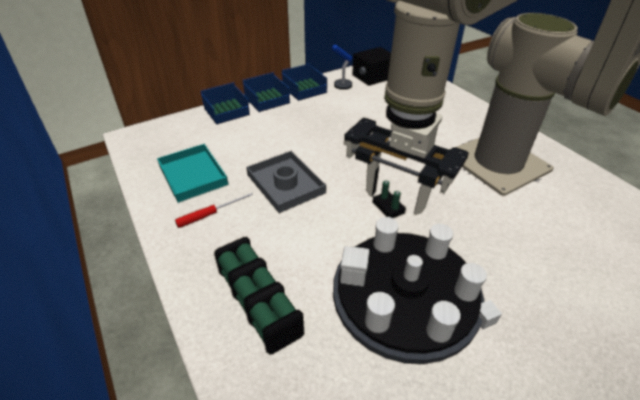

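The collar lies flat in the grey tray at (286,177), top 43–44 mm, slope about 0. The disc has not moved. Now the knob.

Call:
apply_moves:
  commands: [-0.3,3,0,0,0,0,8,-0.2,2.5,0,0,0,0,8,0,0.8,0,0,0,0,8,0,0,-2,0,0,0,8,0,0,-2,0,0,0,8,0,0,-1.5,0,0,0,8,0,0,0,0,0,0,8]

```text
t: 12.6
tool_pos: [0.5199, 0.196, 0.161]
orientation: [3.054, 0.703, 0.031]
force: [0.1, 0.4, 0.2]
opening: 0.08
```

Call:
apply_moves:
  commands: [-0.3,1.4,0,-0.004,0.019,0,8,0,0,-2,0,0,0,8,0,0,-2,0,0,0,8,0,0,-1.5,0,0,0,8,0,0,-0.6,0,0,0,8,0,0,0,0,0,0,8]

```text
t: 13.35
tool_pos: [0.5173, 0.2113, 0.0968]
orientation: [3.054, 0.704, 0.001]
force: [0.1, -0.8, 0.2]
opening: 0.0799
```

Call:
apply_moves:
  commands: [0,0,-0.6,0,0,0,8,0,0,0,0,0,0,5,0,0,0,0,0,0,3.5,0,0,0,0,0,0,1.5,0,0,0,0,0,0,1.5,0,0,0,0,0,0,1.5,0,0,0,0,0,0,1.5]
  squeeze: 10

```text
t: 14.22
tool_pos: [0.5192, 0.211, 0.0928]
orientation: [3.053, 0.704, 0.008]
force: [1.2, -4.1, -0.2]
opening: 0.0283
```

Call:
apply_moves:
  commands: [0,0,0,0,0,0.06,1.5,0,0,0,0,0,0.12,1.5,0,0,0,0,0,0.12,1.5,0,0,0,0,0,0.12,1.5,0,0,0,0,0,0.12,1.5,0,0,0,0,0,0.12,1.5,0,0,0,0,0,0.06,1.5,0,0,0,0,0,0,1.5]
  squeeze: 30

```text
t: 15.22
tool_pos: [0.5173, 0.2128, 0.0929]
orientation: [2.595, 1.767, 0.007]
force: [0.6, -0.4, -0.1]
opening: 0.0276
```

```bash
cat > a.py <<'E'
from h import *
from scipy.spatial.transform import Rotation as R
s=read_state(); M=R.from_rotvec(s["orientation"]).as_matrix()
print("tcp",s["tool_pos"].round(4),"jaw az",np.degrees(np.arctan2(M[1,1],M[0,1])).round(2),"z",M[:,2].round(4),"f",s["force"].round(1),s["wrist_torque"].round(2),"q6",s["q"][5].round(2))
cs={"top":(.5163,.2090),"scene":(.5175,.2119)}
for c in cs:
    im,d=read_camera(c); P=cloud(c,d); c0=np.array(cs[c]); cv2.imwrite(f"pics/last_{c}.png",im)
    r=np.hypot(P[...,0]-c0[0],P[...,1]-c0[1])
    m=(d>0)&(r<.15)&(r>.075)&(P[...,2]>.087)&(P[...,2]<.101)
    nl,lab,st,ce=cv2.connectedComponentsWithStats(m.astype(np.uint8))
    for i in range(1,nl):
        if st[i,4]>60:
            Q=P[lab==i][:,:2].astype(np.float32);b=cv2.minAreaRect(Q);v=np.array(b[0])-c0
            print(c,st[i,4],np.round(b[0],3),np.round(b[1],3),"r",np.hypot(*v).round(3),"az",np.degrees(np.arctan2(v[1],v[0])).round(1))
    for r in spot_point("square_tin",c)[:2]:
        X=w(c,r["point"]);v=X[:2]-c0;print("net",c,r["conf"],X.round(3),np.degrees(np.arctan2(v[1],v[0])).round(1))
E
python3 a.py
```

```text
tcp [0.5173 0.2128 0.0929] jaw az -21.51 z [ 0.0047  0.001  -1.    ] f [ 0.6 -0.4 -0.1] [-0.14 -0.    0.06] q6 0.67
top 215 [0.631 0.213] [0.05  0.041] r 0.114 az 1.8
top 245 [0.573 0.115] [0.043 0.046] r 0.11 az -58.7
top 247 [0.463 0.113] [0.045 0.046] r 0.11 az -118.9
net top 0.85 [0.629 0.213 0.096] 1.8
net top 0.4 [ 0.563 -0.222  0.002] -83.8
scene 392 [0.574 0.118] [0.045 0.046] r 0.11 az -59.0
scene 73 [0.401 0.207] [0.019 0.023] r 0.116 az -177.8
scene 710 [0.626 0.215] [0.051 0.049] r 0.109 az 1.4
scene 487 [0.461 0.306] [0.045 0.046] r 0.11 az 121.2
scene 575 [0.57  0.308] [0.047 0.045] r 0.11 az 61.4
net scene 0.93 [0.626 0.209 0.097] -1.7
net scene 0.55 [ 0.566 -0.217  0.027] -83.5
```

No slip: jaws and disc both turned 42.4°. About 125° remain.

Call:
apply_moves:
  commands: [0,0,0,0,0,0.07,1.5,0,0,0,0,0,0.14,1.5,0,0,0,0,0,0.15,1.5,0,0,0,0,0,0.15,1.5,0,0,0,0,0,0.15,1.5,0,0,0,0,0,0.15,1.5,0,0,0,0,0,0.15,1.5,0,0,0,0,0,0.12,1.5]

```text
t: 16.42
tool_pos: [0.5136, 0.2122, 0.0928]
orientation: [-1.28, -2.864, 0.004]
force: [-2.7, -3.4, 1.2]
opening: 0.0275
```

Call:
apply_moves:
  commands: [0,0,0,0,0,0.12,1.5,0,0,0,0,0,0.14,1.5,0,0,0,0,0,0.14,1.5,0,0,0,0,0,0.14,1.5,0,0,0,0,0,0.14,1.5,0,0,0,0,0,0.14,1.5,0,0,0,0,0,0.08,1.5,0,0,0,0,0,0,1.5]

```text
t: 17.42
tool_pos: [0.5123, 0.2091, 0.0928]
orientation: [0.124, -3.133, 0.014]
force: [-0.5, -1.1, 0.3]
opening: 0.0276
```

```bash
python3 a.py
```

```text
tcp [0.5123 0.2091 0.0928] jaw az 94.54 z [-0.0054 -0.009  -0.9999] f [-0.5 -1.1  0.3] [0.81 0.09 0.05] q6 -1.35
top 233 [0.626 0.203] [0.043 0.044] r 0.11 az -3.2
top 247 [0.566 0.111] [0.046 0.045] r 0.11 az -62.9
top 254 [0.456 0.116] [0.045 0.045] r 0.111 az -123.2
top 98 [0.452 0.299] [0.017 0.049] r 0.11 az 125.4
net top 0.55 [0.468 0.305 0.098] 116.9
scene 378 [0.566 0.114] [0.046 0.045] r 0.109 az -63.6
scene 511 [0.626 0.206] [0.047 0.046] r 0.109 az -3.1
scene 680 [0.467 0.309] [0.052 0.049] r 0.109 az 117.6
scene 573 [0.578 0.303] [0.046 0.045] r 0.11 az 56.7
net scene 0.75 [0.465 0.305 0.096] 119.5
```

Call:
apply_moves:
  commands: [0.2,0.1,0,0,0,0.04,1.5,0.2,0.05,0,0,0,0.06,1.5,0.1,0,0,0,0,0.05,1.5,0,0,0,0,0,0,1.5]
  squeeze: 10

```text
t: 18.12
tool_pos: [0.5131, 0.2087, 0.0926]
orientation: [0.362, -3.105, 0.022]
force: [1.9, -0.4, -0.9]
opening: 0.0277
```

```bash
python3 a.py
```

```text
tcp [0.5131 0.2087 0.0926] jaw az 103.3 z [-0.0135 -0.016  -0.9998] f [ 1.9 -0.4 -0.9] [ 0.12 -0.11  0.08] q6 -1.5
top 230 [0.625 0.22 ] [0.043 0.045] r 0.109 az 5.8
top 244 [0.58 0.12] [0.045 0.045] r 0.11 az -54.4
top 251 [0.471 0.109] [0.045 0.045] r 0.11 az -114.1
top 241 [0.45  0.296] [0.044 0.048] r 0.109 az 127.1
top 84 [0.412 0.182] [0.041 0.016] r 0.108 az -165.8
net top 0.8 [0.455 0.301 0.094] 124.0
scene 396 [0.581 0.121] [0.047 0.045] r 0.11 az -55.1
scene 646 [0.453 0.3  ] [0.051 0.049] r 0.11 az 126.1
scene 517 [0.625 0.222] [0.048 0.045] r 0.108 az 5.5
scene 586 [0.563 0.311] [0.047 0.045] r 0.109 az 65.6
net scene 0.72 [0.455 0.298 0.097] 126.0
```

Call:
apply_moves:
  commands: [0,0,0,0,0,0,1.5,0,0,0,0,0,0.006,1.5,0,0,0,0,0,0,1.5,0,0,0,0,0,0,1.5,0,0,0,0,0,0,1.5]
  squeeze: 25

```text
t: 18.95
tool_pos: [0.5131, 0.2087, 0.0926]
orientation: [0.369, -3.105, 0.022]
force: [-1.2, -2.3, 0.5]
opening: 0.0278
```

```bash
python3 a.py; python3 - <<'E'
import cv2
a=cv2.imread("pics/last_scene.png");cv2.imwrite("pics/fin.png",cv2.resize(a[150:380,220:540],None,fx=2.4,fy=2.4,interpolation=cv2.INTER_CUBIC))
E
```

```text
tcp [0.5131 0.2087 0.0926] jaw az 103.55 z [-0.0134 -0.0157 -0.9998] f [-1.2 -2.3  0.5] [ 0.17  0.31 -0.05] q6 -1.5
top 231 [0.625 0.22 ] [0.044 0.046] r 0.109 az 6.0
top 245 [0.58  0.119] [0.045 0.046] r 0.11 az -54.4
top 251 [0.471 0.109] [0.045 0.045] r 0.11 az -114.2
top 236 [0.45  0.296] [0.043 0.05 ] r 0.109 az 127.4
top 82 [0.412 0.182] [0.041 0.017] r 0.108 az -165.6
net top 0.66 [0.457 0.301 0.098] 122.8
scene 399 [0.581 0.123] [0.046 0.045] r 0.109 az -54.7
scene 648 [0.453 0.3  ] [0.051 0.049] r 0.11 az 126.3
scene 518 [0.626 0.222] [0.047 0.045] r 0.109 az 5.4
scene 587 [0.563 0.312] [0.047 0.044] r 0.109 az 65.6
net scene 0.96 [0.452 0.297 0.094] 127.6
```

View pics/fin.png

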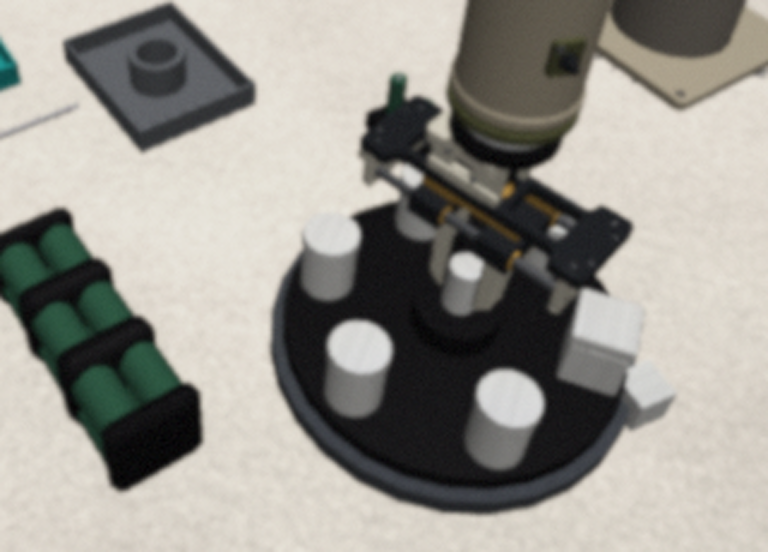

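The square tin (600,340) lines up with the pointer (645,395). But the pads hold the knob 4–5 mm off-centre, and the gripper overhangs the tin. I'll regrip centred, with the jaws crosswise to the tin.

Call:
apply_moves:
  commands: [0,0,0,0,0,0,3.5,0,0,0,0,0,0,5.5,0,0,0,0,0,0,5.5,0.35,0.15,0,0.016,-0.013,0,5.5,0,0,0,0,0,-0.1,5.5,0,0,0,0,0,-0.14,5.5,0,0,0,0,0,-0.14,5.5,0,0,0,0,0,-0.14,5.5]

```text
t: 20.15
tool_pos: [0.5182, 0.2109, 0.0925]
orientation: [0.466, 3.102, 0.006]
force: [-0.3, 0.4, 0.1]
opening: 0.0553
```

Call:
apply_moves:
  commands: [0,0,0,0,0,-0.14,5.5,0,0,0,0,0,-0.14,5.5,0,0,0,0,0,-0.14,5.5,0,0,0,0,0,-0.14,5.5,0,0,0,0,0,-0.08,5.5,0,0,0,0,0,0,5.5]

```text
t: 20.9
tool_pos: [0.5194, 0.211, 0.0925]
orientation: [1.448, 2.778, 0.01]
force: [-0.9, -0.2, -0.4]
opening: 0.0553
```

```bash
python3 a.py
```

```text
tcp [0.5194 0.211  0.0925] jaw az 34.93 z [ 0.0107  0.002  -0.9999] f [-0.9 -0.2 -0.4] [-0.07  0.08 -0.03] q6 -0.31
top 238 [0.625 0.22 ] [0.045 0.043] r 0.109 az 5.6
top 242 [0.58 0.12] [0.045 0.045] r 0.11 az -54.3
top 249 [0.472 0.109] [0.045 0.046] r 0.11 az -114.1
top 222 [0.449 0.296] [0.04 0.05] r 0.11 az 128.0
net top 0.82 [0.456 0.301 0.097] 123.3
net top 0.52 [ 0.78   0.078 -0.002] -26.4
scene 278 [0.474 0.108] [0.047 0.037] r 0.113 az -112.4
scene 357 [0.409 0.201] [0.046 0.045] r 0.109 az -174.1
scene 393 [0.581 0.122] [0.047 0.045] r 0.11 az -54.6
scene 650 [0.452 0.3  ] [0.051 0.05 ] r 0.11 az 126.3
scene 516 [0.626 0.222] [0.047 0.046] r 0.109 az 5.2
scene 585 [0.563 0.311] [0.047 0.045] r 0.109 az 65.6
net scene 0.8 [0.452 0.294 0.096] 128.3
```

Disc unchanged. Shift to the axis and close.

Call:
apply_moves:
  commands: [-0.25,-0.05,0,0,0.01,0,5.5,0,0,0,0,0,0,3.5,0,0,0,0,0,0,1.5,0,0,0,0,0,0,1.5,0,0,0,0,0,0,1.5,0,0,0,0,0,0,1.5]
  squeeze: 12

```text
t: 21.85
tool_pos: [0.5157, 0.2098, 0.0924]
orientation: [-1.447, -2.786, 0.001]
force: [1.1, 0.2, -0.3]
opening: 0.0282
```

Call:
apply_moves:
  commands: [0,0,0,0,0,0,1.5,0,0,0,0,0,0,1.5,0,0,0,0,0,0,1.5,0,0,0,0,0,0,1.5]
  squeeze: 30

```text
t: 22.35
tool_pos: [0.5157, 0.2098, 0.0924]
orientation: [-1.447, -2.786, 0.001]
force: [-0.9, -0.6, 1.2]
opening: 0.0274
```

```bash
python3 a.py; python3 - <<'E'
import cv2
a=cv2.imread("pics/last_scene.png");cv2.imwrite("pics/fin2.png",cv2.resize(a[150:380,220:540],None,fx=2.4,fy=2.4,interpolation=cv2.INTER_CUBIC))
E
```

```text
tcp [0.5157 0.2098 0.0924] jaw az 35.1 z [-2.5e-03  3.0e-04 -1.0e+00] f [-0.9 -0.6  1.2] [-0.16  0.2   0.03] q6 -0.32
top 235 [0.626 0.219] [0.046 0.043] r 0.11 az 5.5
top 242 [0.58 0.12] [0.045 0.045] r 0.11 az -54.6
top 247 [0.47  0.109] [0.045 0.045] r 0.11 az -114.6
top 232 [0.449 0.295] [0.04  0.049] r 0.109 az 127.9
net top 0.92 [0.454 0.295 0.095] 126.1
net top 0.18 [ 0.565 -0.224  0.004] -83.5
scene 264 [0.475 0.108] [0.046 0.036] r 0.113 az -112.2
scene 338 [0.406 0.201] [0.049 0.041] r 0.112 az -174.5
scene 396 [0.581 0.122] [0.047 0.045] r 0.11 az -54.5
scene 652 [0.453 0.301] [0.05  0.049] r 0.109 az 125.9
scene 515 [0.626 0.223] [0.047 0.046] r 0.109 az 5.8
scene 579 [0.562 0.312] [0.047 0.045] r 0.109 az 65.8
net scene 0.6 [0.454 0.295 0.097] 127.0
```

View pics/fin2.png

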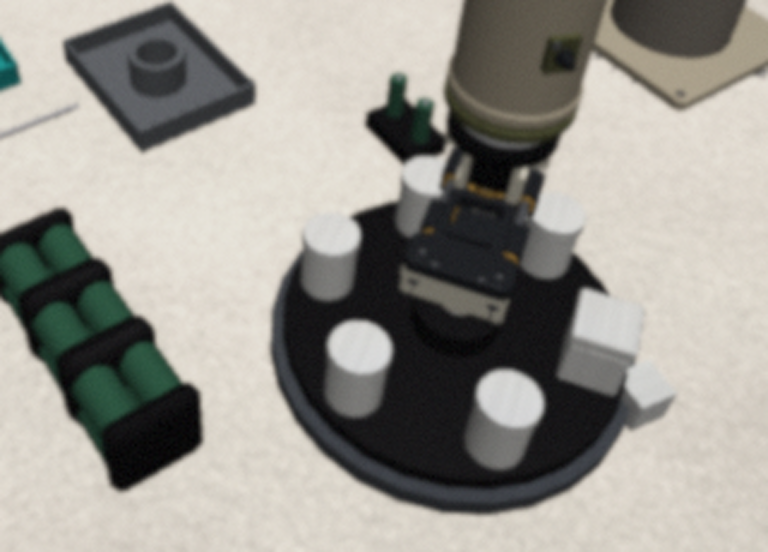

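The tin (600,340) is in line with the pointer (645,395), the gripper is clear of the tin, and the collar is flat in the grey tray (158,65).

```bash
python3 -c "
from plant import *
print(close_job())"
```

```text
the job is handed in; nothing more can be done
None
```

The collar is off the knob and lying flat in the grey tray, and the square tin is turned to the pointer. I handed the job in at about 22 s with the arm still gripping the knob at 30 N.

- **Collar:** its top measured 43–44 mm with no slope, about 3 mm from the tray's centre.
- **Turntable:** I turned it about 167° counterclockwise by the knob. The first grip had drifted 4–5 mm off-centre and left the gripper over the tin. I let go, regripped centred with the jaws crosswise to the tin, and a check with the jaws open showed the disc had not moved.
- **Alignment:** most tin positions put the square tin at about 125.7°, against 126.1° for the pointer, so they agree to within about half a degree. A few readings disagreed. The square tin itself read 127.9° from the top camera, and two partly hidden tins were also a degree or two off. The networks' tin positions scattered by several degrees during the job, with final values of 126.1° and 127.0°. I relied on the average of the fully visible tins.
- **Contact:** the wrist force stayed below about 5 N at every reading. The collar's touch-down hardly showed in the force, so I judged it by the height at which the collar stopped. In the last pictures nothing else on the bench looked moved.

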